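Ratchet the cartridge clamp tight

TASK

Clamp the ink cartridge in the clamping fixture: take the ratchet wrench from its rest, fit its socket fully onto the hexagon of the fixture's spindle, and swing the handle back and forth between the two pillars, clockwise strokes driving, until the jaw holds the cartridge firmly against the end stop: the handle should then pull clearly harder, by about half as much again as while the jaw ran free, but go no further, or the cartridge is crushed. Leave the wrench sitting on the spindle, and do not touch the cartridge or the jaws yourself or disturb the other things on the table.

Things in the scene. Friction and masses are not known exactly. Their poses are not given: they have to be found in the camera images.
- wrench: steel ratchet wrench, 0.32 kg, balance point 50 mm behind the socket's axis, lying level in its rest, socket down. Origin: centre of the socket's mouth (lower end); z up the socket's axis; handle along -x. Round head 58 mm across, 30 to 52 mm above the origin (lever to 57). Handle centre line 41 mm above the origin: steel neck 20 wide x 18 high to x = -74 mm, then black rubber grip.
- wrench_grip (a point): point on the middle of the wrench's rubber grip, 100 mm from the socket's axis; same axes as the wrench. Grip 22 wide x 20 mm high, reaching from 74 to 174 mm from the socket's axis.
- socket: the wrench's turning socket, 43 mm across and 26 mm deep, hexagonal hole 31.5 mm across flats, open below. Origin and z as the wrench; x points to a corner of the hole. Turning the handle clockwise from above drives it; anticlockwise the handle clicks round freely (18 degrees a tooth, drag under 0.15 N m). Up to 18 degrees plus some 10 of play are lost at each reversal.
- rest: black rest, fixed, holding the wrench: round foot 54 mm across, 20 high, with a stub 27 across and 9 high standing loosely in the socket, and at x = -150 mm a saddle with cheeks 28 mm apart, top at 60 mm, for the handle. Lift the wrench straight up 15 mm or more to free it. Origin on the table under the socket's axis, axes as the parked wrench.
- fixture: aluminium clamping fixture fixed to the table, plate 175 x 130 x 12 mm. Origin on the table under the spindle's axis; +x runs from spindle to jaws, z up; plate from x = -50 to 125 mm. Grey gear housing 68 x 68 mm, top at 40 mm. The wrench's handle works on the -x side, between two pillars, and can swing about 40 degrees to either side of -x.
- pillar_a (a point): top of the round steel pillar at x = -31, y = +54 mm of the fixture, 12 mm thick, 101 mm above the table; it stops the handle's swing
- pillar_b (a point): top of the like pillar at x = -31, y = -54 mm of the fixture
- spindle: upright steel hexagon, 30 mm across flats, 42 to 68 mm above the table, top 6 mm tapered to 25 across corners. Origin on its axis at 42 mm, where the wrench's origin is when seated; x to a corner. The socket goes on within 5 degrees of corner on corner (every 60); else it stops about 20 mm high and drops when turned under light pressure. Clockwise drives the jaw 10 mm a radian; stays where left.
- pad: moving jaw's face, plate 6 x 66 x 30 mm, origin at its centre, moves along the fixture's +x, sprung in front of the dark jaw block. When the cartridge is clamped it presses with 22 N at once and 6 N more for each mm the jaw block goes on. Spindle torque: 0.70 N m running free (about 0.5 felt when stopped), plus 0.010 per N of pressing: +0.28 at 28 N, +0.40 at 40 N, +0.60 at 60 N.
- stop: fixed end stop, dark steel block 76 mm wide, 34 mm high above the plate; origin at the plate under the middle of its inner face, which looks along -x to the pad; bolted on at a different place each time
- cartridge: dark ink cartridge 69 x 16 x 47 mm, loose, 50 g, standing upright on the plate between pad and stop with a few mm of air, its 16 mm along the jaw's travel. Origin at the centre of its underside, x along its 69 mm.
- cap: round bottle cap 47 mm across, 23 mm high, lying on the table, origin at the centre of its underside; leave alone
- tape: roll of tape 88 mm across, 24 mm high, lying on the table, origin at the centre of its underside; leave alone
- spare_cartridge: second cartridge of the same shape, standing on the open table; leave alone

How it is judged:
By the outcome, as a careful person would: the job done as asked, in the order asked, and still so for the second after the job is handed in, with the robot touching nothing.
It also fails if it takes over 72 s, if anything falls off the work surface, if the arm or the gripper's body presses on something with over 40 N, if the wrist force passes 120 N, or if a joint passes its speed limit or range.

ROBOT

A 7-joint arm with a two-finger parallel gripper is mounted at the origin on a cart in front of the work surface, level with it; the furniture and walls round the work are solid. World frame = base frame: x ahead of the robot, y to its left, z up, the work surface at z = 0. Lengths are in m, angles in degrees, forces in N, time in s.
With the tool pointing down it reaches from about 0.375 to 0.925 m from the base axis. Payload 3.1 kg.
Tool frame: the origin (TCP) lies midway between the tips of the shut fingers; the grasp point (between the pads) lies 19 mm behind it; z points along the fingers, y is the line along which they close (so a half turn about z gives the same grasp; the last joint's range is limited). The gripper opens to 85 mm and grips with 20 to 120 N. Pads are 22 mm wide; open, the fingers measure 114 mm over their backs; the gripper's body (76 mm by 85 mm) begins 54 mm behind the grasp point. The pads swing forward as they close: fully open they stand 13 mm farther back than shut.
Start: joints at [59.026, 21.939, 2.515, 91.553, -1.026, 66.532, -2.859], TCP at [0.279, -0.587, 0.231] pointing down, gripper open.
Joint ranges: [-149.38, 149.38], [-23.57, 123.04], [-84.95, 90], [0, 143.3], [-89.99, 269.99], [3.08, 112.72], [-163.45, 163.45]. Speed limits (degrees/s): [159.86, 159.86, 180, 180, 180, 180, 180].

INTERFACE

Orientations are given as [roll, pitch, yaw] about the fixed x, y, z axes, in that order (R = Rz(yaw) Ry(pitch) Rx(roll)).
In Python, from cell import bot, get_image, calibration, job gives the robot as it stands.
- The arm moves only by the shell command python3 -m handwheel 'ROWS' [OPENING]. ROWS is JSON, a list of rows, each a list of 2 entries, a list of its own where there are three numbers: the shift along the world's x, y, z in m, then the turn about the world's z in rad. A call has 1 to 8 rows; each row is the pose to reach, as a shift and turn from the pose commanded when the call began; what a row does not reach only later rows make up. A row lasts 1/10 s, in which the tool goes at most 50 mm and 8.59 degrees, less where a joint would pass 70% of its speed; a pose out of reach is approached as far as the arm can. A call with a gripper value outside its range is refused whole. OPENING is the opening, from 0 (shut) to 1 (fully open), set as the call begins (- or left out, the last holds). The fingers move at their own pace and stop on an object; the grip force is fixed at half the most. Time passes only in rows, so rows that repeat a pose let the fingers close. It gives the time, the measured TCP pose, the force, the opening and the grip force at its end, in the units of the state.
- bot.sense(): the state, without advancing time (a new reading comes with each control period).
- get_image(name): name is "side" or "top"; returns the picture (420x560x3 uint8, red, green, blue); there is no depth.
- calibration(name): a dict with "fx", "fy", "cx", "cy" (pixels), "pose" (4x4, takes a point from camera to world coordinates). Camera axes: x right, y up, looking along -z (the intrinsics and any distortion apply to the point x, -y, -z); pixel columns grow to the right and rows downward; lengths in m; the calibration is good to about 2 mm. A picture is of the moment at which its call begins. calibration takes no time and is no camera call.
- job.job_done(): hands the job in; it is judged then, once.
The state is a dict: "clock": time; "joints": joint angles; "qd": joint speeds; "tau": joint torques, N m; "tcp_pos": TCP position; "orientation": TCP orientation; "contact_force": force on the tool from outside, world axes, zero at the start; "moment": the same for the moment, N m; "finger_gap": finger opening in m; "grasp_force": force on a finger pad.
Only numpy, scipy, OpenCV 4.12 (cv2) and the standard library are available. Lean on these libraries where they do the work, as an engineer would, in place of code of your own. Each camera call takes 0.05 s, during which the arm holds its last target. There are 200 camera calls.

## Working session

There is one attempt and no reset: what is moved stays moved. The work goes in short steps, Python scripts to look and compute and a shell command to move; the robot and the scene stay as the last step left them, time stands still between calls to the robot, and variables do not carry over. Pictures are saved under pics/ and viewed, at most 10 in all, crops included, and the job is handed in when it is done.

```bash
ls; mkdir -p pics
python3 - <<'E'
from cell import bot,get_image,calibration
import cv2,numpy as np
for n in ("side","top"):
    im=get_image(n); cv2.imwrite(f"pics/{n}0.png",im[:,:,::-1]); c=calibration(n); print(n,{k:(np.round(v,4).tolist()) for k,v in c.items()})
print(bot.sense())
E
```

```text
pics
side {'fx': 523.6119, 'fy': 523.6119, 'cx': 278.5747, 'cy': 212.0567, 'pose': [[0.9996, -0.026, 0.0056, 0.5911], [0.0164, 0.4386, -0.8985, -1.1136], [0.0209, 0.8983, 0.4389, 0.6554], [0.0, 0.0, 0.0, 1.0]]}
top {'fx': 529.7059, 'fy': 529.7059, 'cx': 286.4181, 'cy': 206.581, 'pose': [[-0.0137, 0.992, -0.1257, 0.3798], [-0.9998, -0.0157, -0.0143, 0.0263], [-0.0161, 0.1255, 0.992, 1.4244], [0.0, 0.0, 0.0, 1.0]]}
{'clock': 0.1, 'joints': array([59.02728185, 21.98836177,  2.51200321, 91.64307619, -1.02600883,
       66.53112504, -2.86040166]), 'qd': array([ 0.02267362, -0.15213862, -0.04335564, -0.21510539,  0.04540456,
        0.00103021, -0.00197867]), 'tau': array([ 3.21929409e-03, -4.34726214e+01,  1.02953263e+00, -2.50454450e+01,
        1.08517383e-02,  5.41325135e-03,  2.58517559e-06]), 'tcp_pos': array([ 0.27811062, -0.58652434,  0.22997631]), 'orientation': array([-1.79860110e+02,  7.14654190e-03,  2.53718906e+01]), 'contact_force': array([-0.45389888,  0.63572898, -0.17012167]), 'moment': array([-0.05133477,  0.02920709,  0.01258571]), 'grasp_force': 0.0, 'finger_gap': 0.08511919811516278}
```

View pics/side0.png

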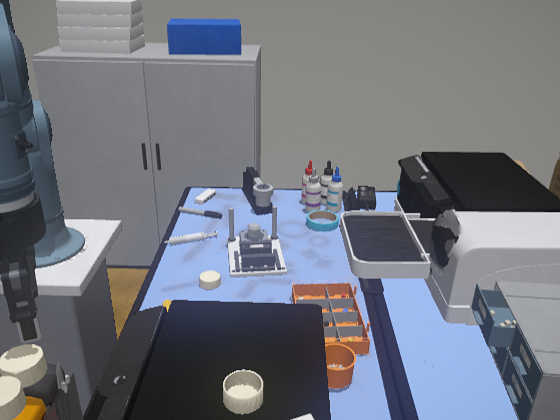

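View pics/top0.png

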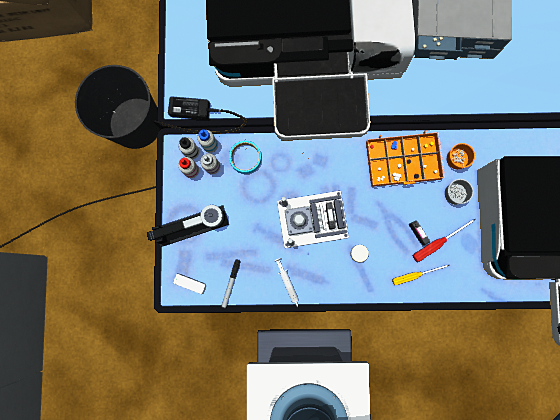

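Top view: wrench head at about (210,215), with the handle running to (150,238). The fixture spindle is at (298,219), with the jaws to the right, and the pillars are at about (282,204) and (289,243). Next I'll take enlarged crops.

Run:
```python
import cv2,numpy as np
a=cv2.imread("pics/top0.png")[180:260,140:360]; b=cv2.imread("pics/side0.png")[155:285,170:350]
cv2.imwrite("pics/topc.png",cv2.resize(a,None,fx=3.6,fy=3.6,interpolation=cv2.INTER_CUBIC))
cv2.imwrite("pics/sidec.png",cv2.resize(b,None,fx=4.4,fy=4.4,interpolation=cv2.INTER_CUBIC))
```

```text
(no output)
```

View pics/topc.png

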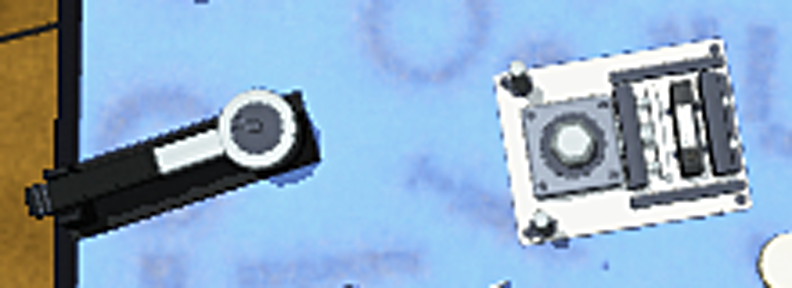

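View pics/sidec.png

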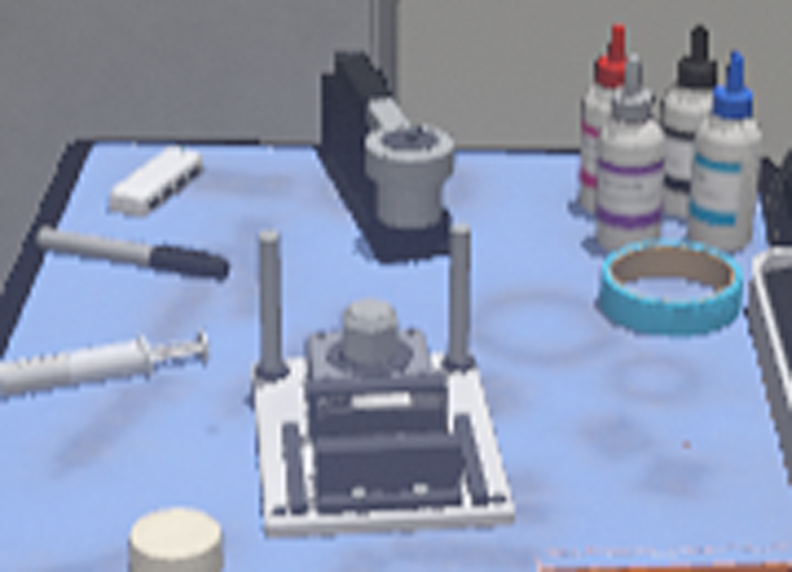

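Top crop: head centre at (256,128), neck running to (157,160), spindle at (574,143), pillar tops at (518,67) and (542,217). Side crop: head top at (410,138), spindle top at (371,312), pillar tops at (268,232) and (460,230). I'll refine these with masks and triangulate them.

```bash
cat > h.py <<'E'
import numpy as np,cv2
from cell import bot,get_image,calibration
def ray(n,p):
    c=calibration(n);P=np.array(c["pose"]);d=np.array([(p[0]-c["cx"])/c["fx"],-(p[1]-c["cy"])/c["fy"],-1.])
    return P[:3,3],P[:3,:3]@d
def onz(n,p,z):
    o,d=ray(n,p);return o+d*(z-o[2])/d[2]
def tri(pt,ps):
    a,u=ray("top",pt);b,v=ray("side",ps);u/=np.linalg.norm(u);v/=np.linalg.norm(v)
    s=np.linalg.lstsq(np.c_[u,-v],b-a,rcond=None)[0];p,q=a+s[0]*u,b+s[1]*v
    return (p+q)/2,np.linalg.norm(p-q)
def blob(img,box,lo,hi,k=1):
    "largest blob of grey level lo..hi in box x0,y0,x1,y1 (4x enlarged)"
    x0,y0,x1,y1=box;g=cv2.cvtColor(img[y0:y1,x0:x1],cv2.COLOR_BGR2GRAY);s=np.ptp(img[y0:y1,x0:x1].astype(int),axis=2)
    g=cv2.resize(g,None,fx=4,fy=4,interpolation=cv2.INTER_LINEAR);s=cv2.resize(s.astype(np.uint8),None,fx=4,fy=4)
    m=((g>=lo)&(g<=hi)&(s<45)).astype(np.uint8)
    m=cv2.morphologyEx(m,cv2.MORPH_OPEN,cv2.getStructuringElement(cv2.MORPH_ELLIPSE,(k,k)))
    cs=cv2.findContours(m,cv2.RETR_EXTERNAL,cv2.CHAIN_APPROX_NONE)[0];c=max(cs,key=cv2.contourArea)
    e=cv2.fitEllipse(c);r=cv2.minAreaRect(c)
    f=lambda p:(round((p[0]+.5)/4-.5+x0,2),round((p[1]+.5)/4-.5+y0,2))
    return f(e[0]),(np.array(e[1])/4).round(1),f(r[0]),(np.array(r[1])/4).round(1),round(r[2],1)
E
python3 - <<'E'
from h import *
t=cv2.imread("pics/top0.png");s=cv2.imread("pics/side0.png")
print("head top",H:=blob(t,(198,200,232,236),150,255,21))
print("cap dark",C:=blob(t,(203,207,220,224),40,140,5))
print("neck",N:=blob(t,(176,210,204,236),150,255,5))
print("spindle",S:=blob(t,(289,208,312,231),150,255,5))
print("head side",hs:=blob(s,(248,178,280,205),90,255,21))
print("spin side",ss:=blob(s,(244,220,265,234),150,255,5))
for z in(.068,):print("spindle z68",onz("top",S[0],z), onz("top",(299.4,219.7),z))
print("head z72",onz("top",H[0],.072),"cap",onz("top",C[0],.074),"neck",onz("top",N[0],.070))
print("tri head",tri(C[0],(263.2,186.4)),"spindle",tri(S[0],(254.3,225.9)))
A=tri((283.9,198.6),(230.4,207.5))
for p in((283.9,198.6),(290.6,240.3)):
  for q in((230.9,207.7),(274.5,207.3)):print("pillar",tri(p,q),onz("top",p,.101))
E
```

```text
head top ((200.45, 218.87), array([6.9, 8.2]), (200.88, 219.12), array([8. , 6.5]), 90.0)
cap dark ((210.81, 215.19), array([13.9, 14.2]), (210.75, 215.12), array([14. , 14.2]), 90.0)
neck ((194.97, 219.4), array([10.9, 25.8]), (193.65, 218.46), array([13. , 23.3]), 75.2)
spindle ((299.2, 219.61), array([24.7, 27.2]), (300.0, 219.0), array([22.8, 22.8]), 90.0)
head side ((264.75, 188.92), array([25.5, 31.9]), (266.0, 191.0), array([26.8, 26.8]), 90.0)
spin side ((253.87, 226.04), array([ 7. , 11.7]), (253.71, 226.02), array([ 7.5, 11.3]), 74.7)
spindle z68 [0.51739913 0.01341094 0.068     ] [0.51715861 0.01290056 0.068     ]
head z72 [0.52281568 0.26741632 0.072     ] cap [0.53170254 0.24041959 0.074     ] neck [0.52187247 0.28192329 0.07      ]
tri head (array([0.53480749, 0.24101318, 0.07233132]), np.float64(0.005823771788238438)) spindle (array([0.52178602, 0.0138238 , 0.06496165]), np.float64(0.008164390003557042))
pillar (array([0.51662637, 0.04242772, 0.11055426]), np.float64(0.1003861709201693)) [0.56791738 0.05142867 0.101     ]
pillar (array([0.57089924, 0.05169852, 0.09851647]), np.float64(0.00522313131204519)) [0.56791738 0.05142867 0.101     ]
pillar (array([0.46489491, 0.03641127, 0.10182841]), np.float64(0.005030959410351098)) [0.46244986 0.0360729  0.101     ]
pillar (array([0.51816652, 0.0386019 , 0.1005662 ]), np.float64(0.1112748781708741)) [0.46244986 0.0360729  0.101     ]
```

Heights agree with the text. The spindle is near (0.518, 0.013), with the fixture's -x at about 98°. The wrench head is near (0.532, 0.240), with its handle pointing at about 109°. I'll move to a point above the grip.

```bash
python3 -m handwheel '[[[0.05,0.05,0],0.15],[[0.1,0.09,0],0.3],[[0.13,0.13,0],0.45],[[0.16,0.17,0],0.6],[[0.18,0.21,0],0.7],[[0.2,0.25,0],0.8],[[0.21,0.29,0],0.9],[[0.22,0.33,0],1.0]]'
python3 -m handwheel '[[[0,0.05,0],0.1],[[0,0.1,0],0.2],[[0,0.15,0],0.3],[[0,0.2,0],0.4],[[0,0.25,0],0.461],[[0,0.3,0],0.461],[[0,0.35,0],0.461],[[0,0.4,0],0.461]]'
python3 -m handwheel '[[[0,0.05,-0.02],0],[[0,0.1,-0.05],0],[[0,0.15,-0.08],0],[[0,0.18,-0.08],0],[[0,0.192,-0.08],0],[[0,0.192,-0.08],0]]'
python3 - <<'E'
from h import *
for n in("top","side"):
    im=get_image(n)[:,:,::-1];cv2.imwrite(f"pics/{n}1.png",im)
a=cv2.resize(cv2.imread("pics/top1.png")[180:270,120:270],None,fx=4,fy=4,interpolation=2);b=cv2.resize(cv2.imread("pics/side1.png")[110:220,200:300],None,fx=3.3,fy=3.3,interpolation=2)
o=np.zeros((380,600+340,3),np.uint8);o[:360,:600]=a;o[:363,600:930]=b
cv2.imwrite("pics/v1.png",cv2.resize(o,(790,320)))
s=bot.sense();print(s["tcp_pos"],s["orientation"],s["joints"])
c=calibration("top")
for n in("top","side"):
    c=calibration(n);P=np.linalg.inv(np.array(c["pose"]));q=P@np.r_[s["tcp_pos"],1];print(n,c["cx"]-c["fx"]*q[0]/q[2],c["cy"]+c["fy"]*q[1]/q[2])
E
```

```text
clock: 0.9
tcp_pos: [0.4978, -0.2598, 0.2308]
orientation: [-180.0, -0.0, 82.9]
contact_force: [0.5, -0.1, -0.4]
finger_gap: 0.085
grasp_force: 0.0
clock: 1.7
tcp_pos: [0.4966, 0.1395, 0.231]
orientation: [-180.0, 0.0, 109.1]
contact_force: [2.2, 0.4, 0.1]
finger_gap: 0.0851
grasp_force: 0.0
clock: 2.3
tcp_pos: [0.4953, 0.3332, 0.1507]
orientation: [-179.9, -0.1, 109.4]
contact_force: [0.3, -0.1, 0.5]
finger_gap: 0.0855
grasp_force: 0.0
[0.49773018 0.32847379 0.15111881] [-1.79968546e+02  9.36746340e-02  1.09030172e+02] [ -6.33349199  26.01768436 -38.5122293  101.6165646   18.68227671
  58.93546647 -32.78929553]
top 169.43233125786864 226.2172516000984
side 250.92755300975818 149.28807066437514
```

View pics/v1.png

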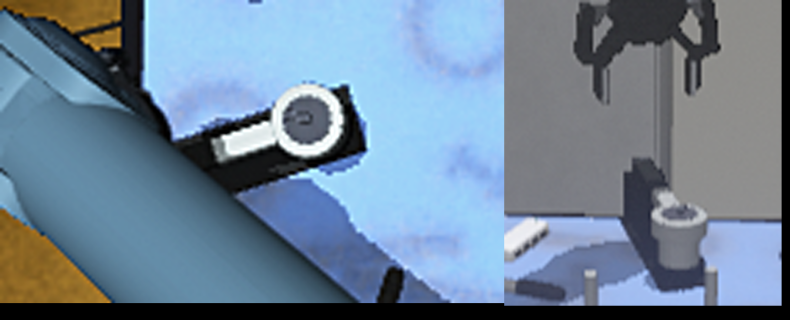

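The open fingertips show in the side view at about (236,147) and (268,143), within 1 px of the prediction. The top view is hidden by the arm. I'll use this offset to correct the side view's x.

Run:
```python
from h import *
def ony(n,p,y):
    o,d=ray(n,p);return o+d*(y-o[1])/d[1]
for nm,p,y in(("head",(263.2,186.4),.2404),("spin",(254.1,226.0),.0134),("pilA",(274.5,207.3),.0514),("pilB",(230.9,207.7),.036)):
    print(nm,ony("side",p,y),ony("side",(p[0]-1.1,p[1]),y))
s=cv2.imread("pics/side1.png")
# head top ellipse on side: row profiles of grey
g=cv2.cvtColor(s,cv2.COLOR_BGR2GRAY);print(g[183:192,250:276])
g=cv2.cvtColor(cv2.imread("pics/side0.png"),cv2.COLOR_BGR2GRAY);print(g[207,226:280]);print(g[222:230,244:264])
```

```text
head [0.53771831 0.2404     0.07307806] [0.53462385 0.2404     0.07299151]
spin [0.52538784 0.0134     0.06553358] [0.52271407 0.0134     0.06545472]
pilA [0.57348316 0.0514     0.09913231] [0.57077111 0.0514     0.09905431]
pilB [0.46746297 0.036      0.10234932] [0.46477763 0.036      0.10227205]
[[ 55  54  53  61  92  90 138 191 199 198 182 161 188 143 130 122 171 152
  150 142 141 144 143 142 143 143]
 [ 54  53  51  46 108 121 162 175 180 172 134 138 139 122 112  73 169 150
  157 172 151 141 142 143 142 143]
 [ 56  54  50  86 171 176 192 141 119 102 101 105  92  95  97  84 103 120
  133 182 179 173 131 142 142 142]
 [ 55  54  47 155 200 198 159 105 104 105 106 107  84  74  77 108 109 106
  102 140 196 198 164 142 143 144]
 [ 55  54  46 179 198 197 166 100 101 105 107 107 100  89 100 108 109 105
  109 145 196 198 197 148 144 146]
 [ 55  55  47 147 186 197 199 160 139  99  98 105 107 101 101 106 134  98
  164 182 196 199 177 122 117 115]
 [ 58  55  50  96 142 177 193 183 186 160 160 163 163 160 159 163 179 158
  199 195 187 175 131 109 116 117]
 [ 55  57  53  99 105 128 161 140 181
[... 382 characters left out ...]
73 148 184 184 182]
[[184 183 183 183 183 181 181 181 183 185 185 184 184 183 183 182 184 184
  184 184]
 [182 182 181 182 182 179 185 186 186 188 188 187 187 188 185 183 183 183
  183 183]
 [182 181 180 180 174 172 190 189 188 188 190 191 190 191 180 176 183 183
  181 182]
 [181 179 177 172 156 154 191 190 188 190 190 191 191 192 174 160 183 183
  183 182]
 [179 177 175 162 147 144 170 183 181 187 188 186 175 182 172 153 179 182
  183 182]
 [179 176 176 154 149 162 151 166 165 175 176 173 156 166 166 163 174 182
  182 182]
 [178 175 174 154 145 163 170 167 164 162 166 166 168 170 158 157 162 183
  184 177]
 [175 160 157 151 127 142 149 155 156 160 167 158 157 152 130 128 146 179
  169 147]]
```

```bash
python3 -m handwheel '[[[0.001,0,-0.03],0],[[0.001,0,-0.06],0],[[0.001,0,-0.085],0],[[0.001,0,-0.1],0],[[0.001,0,-0.1],0],[[0.001,0,-0.1],0]]'
python3 -m handwheel '[[[0,0,-0.004],0],[[0,0,-0.008],0],[[0,0,-0.008],0]]'
```

```text
clock: 3.0
tcp_pos: [0.4993, 0.3291, 0.0521]
orientation: [179.9, 0.0, 109.0]
contact_force: [0.5, 0.0, 0.6]
finger_gap: 0.0851
grasp_force: 0.0
clock: 3.3
tcp_pos: [0.4983, 0.33, 0.0435]
orientation: [180.0, 0.0, 109.1]
contact_force: [-0.3, -0.1, -0.1]
finger_gap: 0.0854
grasp_force: 0.0
```

```bash
python3 -m handwheel '[[[0,0,0],0],[[0,0,0],0],[[0,0,0],0],[[0,0,0],0],[[0,0,0],0],[[0,0,0],0],[[0,0,0],0],[[0,0,0],0]]' 0
python3 - <<'E'
from h import *
s=bot.sense();print({k:np.round(s[k],4) for k in("tcp_pos","orientation","contact_force","moment","finger_gap","grasp_force")})
E
```

```text
clock: 4.1
tcp_pos: [0.5036, 0.3319, 0.0453]
orientation: [179.4, -0.2, 108.9]
contact_force: [5.8, 2.3, -1.0]
finger_gap: 0.0213
grasp_force: 60.2
{'tcp_pos': array([0.5036, 0.3319, 0.0453]), 'orientation': array([ 1.793834e+02, -1.574000e-01,  1.089454e+02]), 'contact_force': array([ 5.8378,  2.2774, -1.0243]), 'moment': array([ 0.5003, -1.4041, -0.3101]), 'finger_gap': np.float64(0.0213), 'grasp_force': np.float64(60.2426)}
```

```bash
python3 -m handwheel '[[[0.003,0.001,0],0],[[0.005,0.002,0],0],[[0.005,0.002,0],0],[[0.005,0.002,0],0]]'
python3 - <<'E'
from h import *
s=bot.sense();print({k:np.round(s[k],4) for k in("tcp_pos","orientation","contact_force","moment","finger_gap","grasp_force")})
E
```

```text
clock: 4.5
tcp_pos: [0.5039, 0.3319, 0.0449]
orientation: [180.0, 0.1, 109.0]
contact_force: [0.1, -2.4, 7.7]
finger_gap: 0.0212
grasp_force: 60.8
{'tcp_pos': array([0.5039, 0.3319, 0.0449]), 'orientation': array([1.799896e+02, 6.630000e-02, 1.090193e+02]), 'contact_force': array([ 0.112 , -2.3648,  7.6888]), 'moment': array([-0.437 ,  0.2751, -0.1851]), 'finger_gap': np.float64(0.0212), 'grasp_force': np.float64(60.8178)}
```

```bash
python3 -m handwheel '[[[0,0,0.01],0],[[0,0,0.025],0],[[0,0,0.05],0],[[0,0,0.075],0],[[0,0,0.1],0],[[0,0,0.1],0],[[0,0,0.1],0],[[0,0,0.1],0]]'
python3 - <<'E'
from h import *
for n in("top","side"):
    im=get_image(n)[:,:,::-1];cv2.imwrite(f"pics/{n}2.png",im)
a=cv2.resize(cv2.imread("pics/top2.png")[180:260,140:290],None,fx=3,fy=3,interpolation=2);b=cv2.resize(cv2.imread("pics/side2.png")[110:220,210:300],None,fx=3.8,fy=3.8,interpolation=2)
o=np.zeros((420,800,3),np.uint8);o[:240,:450]=a;o[:418,455:797]=b
cv2.imwrite("pics/v2.png",o)
s=bot.sense();print({k:np.round(s[k],4) for k in("tcp_pos","orientation","contact_force","moment","finger_gap","grasp_force")})
E
```

```text
clock: 5.3
tcp_pos: [0.5016, 0.3308, 0.1413]
orientation: [-179.8, 0.1, 109.1]
contact_force: [-0.2, -0.2, -2.8]
finger_gap: 0.0211
grasp_force: 59.1
{'tcp_pos': array([0.5018, 0.3309, 0.1412]), 'orientation': array([-1.797639e+02,  5.050000e-02,  1.090973e+02]), 'contact_force': array([-0.2737, -0.0588, -2.2594]), 'moment': array([0.0838, 0.0399, 0.0063]), 'finger_gap': np.float64(0.021), 'grasp_force': np.float64(59.133)}
```

View pics/v2.png

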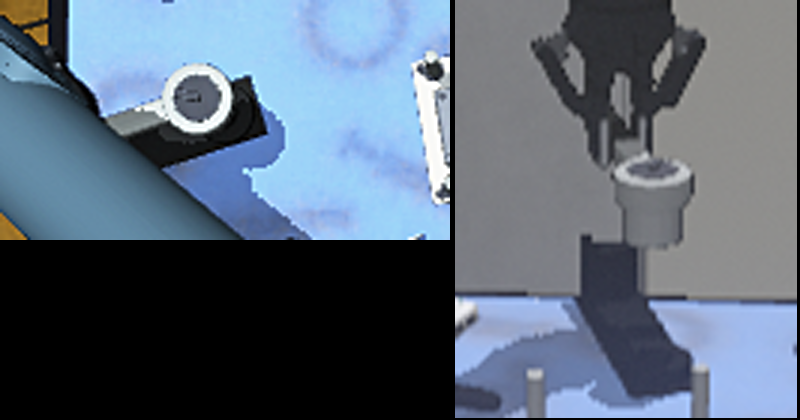

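The wrench is up and nearly level. The head is at about (206,212) in the top view and (261.8,154.7) in the side view. Next I'll get its pose relative to the TCP and the shift to the spindle.

Run:
```python
from h import *
t=cv2.imread("pics/top2.png")
C=blob(t,(199,205,215,220),40,140,5);print(C)
print("tri",tri(C[0],(261.8,154.7)),"z.170:",onz("top",C[0],.170))
print("tri rest",tri((210.8,215.2),(262.7,186.6)))
from math import *
for sp in((.5174,.0134),(.520,.0131),(.5225,.0134)):print("dir/shift")
```

```text
((205.45, 212.1), array([14.7, 15.4]), (205.88, 212.0), array([14.8, 14.5]), 90.0)
tri (array([0.53103679, 0.238758  , 0.16738554]), np.float64(0.004375552976763043)) z.170: [0.52853284 0.2380711  0.17      ]
tri rest (array([0.53411964, 0.24104658, 0.07178415]), np.float64(0.004379129113083747))
dir/shift
dir/shift
dir/shift
```

```bash
python3 -m handwheel '[[[0,-0.03,0],-0.03],[[0.001,-0.06,0],-0.06],[[0.002,-0.1,0],-0.09],[[0.003,-0.13,0],-0.12],[[0.004,-0.16,0],-0.15],[[0.005,-0.19,0],-0.188],[[0.005,-0.21,0],-0.188],[[0.005,-0.221,0],-0.188]]'
python3 -m handwheel '[[[0,0,0],0],[[0,0,-0.015],0],[[0,0,-0.03],0],[[0,0,-0.035],0],[[0,0,-0.035],0],[[0,0,-0.035],0],[[0,0,-0.035],0]]'
python3 - <<'E'
from h import *
for n in("top","side"):
    im=get_image(n)[:,:,::-1];cv2.imwrite(f"pics/{n}3.png",im)
a=cv2.resize(cv2.imread("pics/top3.png")[175:265,240:360],None,fx=3.6,fy=3.6,interpolation=2);b=cv2.resize(cv2.imread("pics/side3.png")[155:285,215:300],None,fx=4,fy=4,interpolation=2)
o=np.zeros((525,790,3),np.uint8);o[:324,:432]=a;o[:520,440:780]=b
cv2.imwrite("pics/v3.png",o)
s=bot.sense();print({k:np.round(s[k],4) for k in("tcp_pos","orientation","contact_force","moment","finger_gap","grasp_force")})
E
```

```text
clock: 6.2
tcp_pos: [0.5073, 0.1079, 0.1419]
orientation: [-179.8, 0.1, 98.1]
contact_force: [0.2, 1.6, -2.9]
finger_gap: 0.021
grasp_force: 59.2
clock: 6.9
tcp_pos: [0.5087, 0.1115, 0.1087]
orientation: [179.9, -0.0, 98.3]
contact_force: [0.3, 0.8, -2.6]
finger_gap: 0.0213
grasp_force: 59.1
{'tcp_pos': array([0.5088, 0.1112, 0.1089]), 'orientation': array([ 1.79928e+02, -2.20000e-03,  9.83147e+01]), 'contact_force': array([ 1.1022,  0.0548, -2.6399]), 'moment': array([0.1299, 0.003 , 0.0075]), 'finger_gap': np.float64(0.0209), 'grasp_force': np.float64(59.0813)}
```

View pics/v3.png

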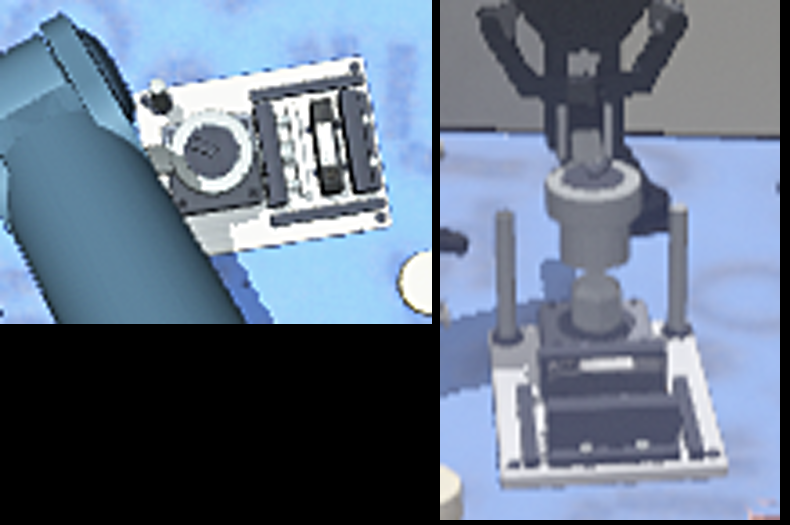

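The socket hangs just above the spindle and is slightly left of it in the side view (centres at columns 595 and 597). I'll compare y in the top view.

Run:
```python
from h import *
t=cv2.imread("pics/top3.png");s=cv2.imread("pics/side3.png")
C=blob(t,(289,207,306,226),40,145,5);print(C)
H=blob(t,(284,201,312,231),190,255,1);print(H)
print("head",onz("top",C[0],.137),onz("top",H[0],.136))
for z in(.066,.068):print("spin",onz("top",(299.3,219.65),z))
g=cv2.cvtColor(s,cv2.COLOR_BGR2GRAY)
for r in(205,208,212,226,230):print(r,g[r,240:268])
g=cv2.cvtColor(t,cv2.COLOR_BGR2GRAY)
print(g[204:230,284:312])
```

```text
((297.88, 216.87), array([14.3, 15.9]), (298.23, 216.93), array([15. , 15.4]), 26.6)
((297.35, 212.57), array([24. , 27.9]), (296.62, 214.12), array([27., 26.]), 90.0)
head [0.51717458 0.01717796 0.137     ] [0.52788317 0.01829348 0.136     ]
spin [0.51749454 0.01313614 0.066     ]
spin [0.51729179 0.01315553 0.068     ]
205 [192 127 104 110 113 115 115 117 123 139 141 143 144 146 145 143 127 126
 119 115 114 114 114 111 108  81  64  68]
208 [189 171 106 108 113 116 120 119 123 123 122 122 120 123 123 121 120 120
 119 118 115 114 112 108  98  65  63  59]
212 [188 187 188 190 177 109 113 115 117 121 122 123 122 120 121 124 119 119
 115 110 108 108  80  62  62  61  66  64]
226 [171 127 124 125 123 121 120 114 119 125 135 134 131 130 130 130 133 133
 129 109 180 188 187 186 187 185 188 187]
230 [116 114 100  96 115 105 104 108 117 123 121 126 127 129 131 122 121 115
 115 114 146 175 145 103 149 165 179 187]
[[ 53  53  40  50 204 206 255 252 250 250 250 251 252 254 254 253 253 252
  252 251 251 251 251 252 255 255 164 103]
 [ 42  42  41 103 199 184 200 255 252 252 253 254 245 199 203 214
[... 2160 characters left out ...]
200 255 243  74 103  71 128 154 147 158 161 255 209 148 119 109 172 203
  253 245 242 247 251 134  71 103 104 101]
 [ 69 230 212  67 109 101  55 125 154 159 145 166 255 251 252 252 250 248
  246 241 250 254 165  71  98 102 105 105]
 [ 50 141 223  59 107 107 100  71 122 156 156 156 255 247 244 246 246 247
  250 252 235 129  64  98 103 105 106 109]
 [ 54  51 130  93 101 107 108 102  66  66 122 155 255 254 254 255 254 252
  248 156  74  97  99 106 103  82  76  88]
 [ 65  49  51 146  96 110 109 109 106 101  65  54  86 115 153 174 136  58
   77  66  96 102 105 106 106  69  48  79]
 [ 70  62  45  39  97 113 110 109 107 107 101 100  96  77  80  83  62  97
  101 103 104 104 104 106 105  68  75  72]]
```

```bash
python3 -m handwheel '[[[-0.011,-0.005,0],0.131],[[-0.023,-0.01,0],0.262],[[-0.034,-0.016,0],0.393],[[-0.045,-0.023,0],0.524],[[-0.045,-0.023,0],0.524],[[-0.045,-0.023,0],0.524]]'
python3 -m handwheel '[[[0,0,-0.006],0],[[0,0,-0.012],0],[[0,0,-0.018],0],[[0,0,-0.022],0],[[0,0,-0.022],0],[[0,0,-0.022],0]]'
python3 -m handwheel '[[[0,0,-0.003],0],[[0,0,-0.006],0],[[0,0,-0.006],0],[[0,0,-0.006],0]]'
```

```text
clock: 7.6
tcp_pos: [0.4639, 0.0879, 0.1087]
orientation: [179.9, 0.1, 128.1]
contact_force: [-0.1, 0.3, -2.5]
finger_gap: 0.0209
grasp_force: 59.2
clock: 8.2
tcp_pos: [0.4638, 0.09, 0.0868]
orientation: [179.9, -0.0, 128.4]
contact_force: [-1.6, 5.0, 2.1]
finger_gap: 0.0209
grasp_force: 58.5
clock: 8.6
tcp_pos: [0.4627, 0.0914, 0.0815]
orientation: [179.9, -0.1, 128.5]
contact_force: [-5.5, 7.5, 8.9]
finger_gap: 0.021
grasp_force: 59.9
```

```bash
python3 -m handwheel '[[[-0.0015,0.002,0],0],[[-0.003,0.004,0],0],[[-0.003,0.004,0],0],[[-0.003,0.004,0],0],[[-0.003,0.004,0],0]]'
python3 - <<'E'
from h import *
s=bot.sense();print({k:np.round(s[k],4) for k in("tcp_pos","orientation","contact_force","moment","finger_gap","grasp_force")})
E
```

```text
clock: 9.1
tcp_pos: [0.4617, 0.0922, 0.0809]
orientation: [179.9, 0.1, 128.3]
contact_force: [0.3, 3.8, 3.9]
finger_gap: 0.0212
grasp_force: 59.2
{'tcp_pos': array([0.4617, 0.0922, 0.0809]), 'orientation': array([1.798579e+02, 7.770000e-02, 1.283477e+02]), 'contact_force': array([0.2683, 3.8381, 3.8767]), 'moment': array([ 0.2485, -0.6124,  0.2353]), 'finger_gap': np.float64(0.0212), 'grasp_force': np.float64(59.15)}
```

```bash
python3 -m handwheel '[[[0.005,0.005,-0.004],-0.066],[[0.0104,0.009,-0.004],-0.131],[[0.016,0.012,-0.004],-0.197],[[0.0216,0.015,-0.004],-0.262],[[0.0216,0.015,-0.004],-0.262]]'
python3 -m handwheel '[[[0.006,0.0022,0],-0.066],[[0.012,0.0042,0],-0.131],[[0.018,0.0056,0],-0.197],[[0.0243,0.0069,0],-0.262],[[0.0243,0.0069,0],-0.262]]'
```

```text
clock: 9.6
tcp_pos: [0.4827, 0.1068, 0.0763]
orientation: [180.0, 0.0, 113.3]
contact_force: [1.6, 1.7, 2.1]
finger_gap: 0.0208
grasp_force: 59.1
clock: 10.1
tcp_pos: [0.5064, 0.113, 0.0755]
orientation: [-180.0, 0.0, 98.3]
contact_force: [2.8, 1.1, -2.9]
finger_gap: 0.021
grasp_force: 59.1
```

```bash
python3 -m handwheel '[[[0,0,-0.003],0],[[0,0,-0.006],0],[[0,0,-0.009],0],[[0,0,-0.009],0],[[0,0,-0.009],0]]'
```

```text
clock: 10.6
tcp_pos: [0.5065, 0.1127, 0.0671]
orientation: [180.0, 0.1, 98.3]
contact_force: [5.0, -2.3, -2.4]
finger_gap: 0.0214
grasp_force: 59.2
```

```bash
python3 -m handwheel '[[[0,0,-0.002],0],[[0,0,-0.004],0],[[0,0,-0.004],0],[[0,0,-0.004],0]]'
python3 - <<'E'
from h import *
for n in("top","side"):
    im=get_image(n)[:,:,::-1];cv2.imwrite(f"pics/{n}4.png",im)
a=cv2.resize(cv2.imread("pics/top4.png")[175:265,240:360],None,fx=3.6,fy=3.6,interpolation=2);b=cv2.resize(cv2.imread("pics/side4.png")[155:285,215:300],None,fx=4,fy=4,interpolation=2)
o=np.zeros((525,790,3),np.uint8);o[:324,:432]=a;o[:520,440:780]=b
cv2.imwrite("pics/v4.png",o)
s=bot.sense();print({k:np.round(s[k],4) for k in("tcp_pos","orientation","contact_force","moment","finger_gap","grasp_force")})
E
```

```text
clock: 11.0
tcp_pos: [0.5067, 0.1127, 0.0635]
orientation: [180.0, 0.1, 98.3]
contact_force: [4.8, -3.3, -0.1]
finger_gap: 0.0211
grasp_force: 59.5
{'tcp_pos': array([0.5066, 0.1128, 0.0634]), 'orientation': array([1.799759e+02, 9.120000e-02, 9.829680e+01]), 'contact_force': array([ 3.5892, -3.2669,  1.2145]), 'moment': array([-0.8073, -1.1319,  0.3789]), 'finger_gap': np.float64(0.0212), 'grasp_force': np.float64(59.5459)}
```

View pics/v4.png

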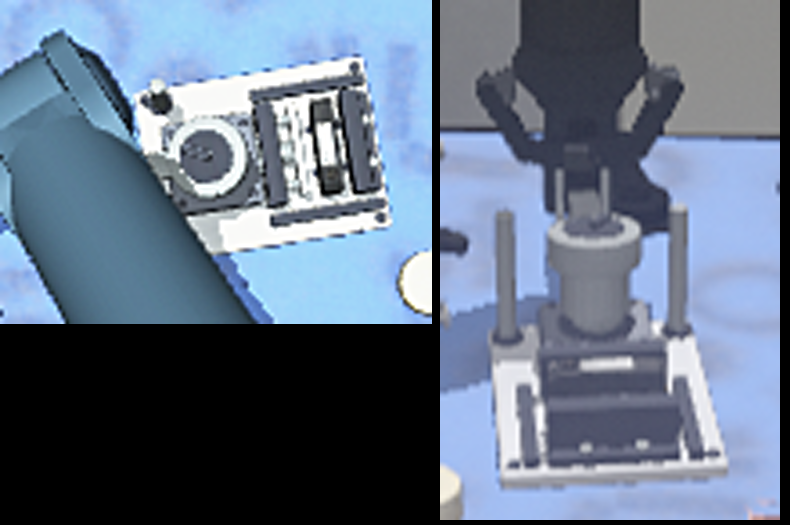

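The socket is down over the hexagon in the side view, with its lower edge at the housing top. In the top view the jaw is about 8–9 mm from the cartridge, with about 3 mm to the stop. Now for a driving stroke.

```bash
cat > q.py <<'E'
from h import *
S=np.array([.5206,.0171])
f=[bot.sense()];s=f[0]
r=s["tcp_pos"][:2]-S;F=s["contact_force"]
print("r %.4f ang %.1f yaw %.1f"%(np.hypot(*r),np.degrees(np.arctan2(r[1],r[0])),s["orientation"][2]),"tau_rxF %.3f Mz %.3f Frad %.1f F %s"%(r[0]*F[1]-r[1]*F[0],s["moment"][2],F[:2]@r/np.hypot(*r),F.round(1)))
E
python3 -m handwheel '[[[0.0063,-0.002,0],-0.066],[[0.0126,-0.002,0],-0.131],[[0.019,-0.002,0],-0.197],[[0.0253,-0.0027,0],-0.262]]' >/dev/null; python3 q.py
python3 -m handwheel '[[[0.0062,-0.0009,0],-0.066],[[0.0124,-0.0023,0],-0.131],[[0.0185,-0.004,0],-0.197],[[0.0245,-0.0062,0],-0.262]]'; python3 q.py
```

```text
r 0.0967 ang 83.4 yaw 83.3 tau_rxF -0.246 Mz 0.783 Frad 1.7 F [2.7 1.4 1.4]
clock: 11.9
tcp_pos: [0.5559, 0.1076, 0.0636]
orientation: [-180.0, -0.1, 68.4]
contact_force: [3.5, 2.1, 1.6]
finger_gap: 0.0206
grasp_force: 60.3
r 0.0971 ang 68.7 yaw 68.4 tau_rxF -0.242 Mz 0.950 Frad 3.2 F [3.5 2.1 1.6]
```

```bash
python3 -m handwheel '[[[-0.0121,0.0039,0],0.131],[[-0.0245,0.0062,0],0.262],[[-0.0371,0.0069,0],0.393],[[-0.0498,0.0059,0],0.524],[[-0.0621,0.0032,0],0.655],[[-0.0741,-0.001,0],0.785],[[-0.0853,-0.0067,0],0.916],[[-0.0957,-0.0139,0],1.047]]' >/dev/null; python3 q.py
python3 -m handwheel '[[[-0.0025,-0.0022,0],0.035],[[-0.005,-0.0044,0],0.07],[[-0.005,-0.0044,0],0.07]]';python3 q.py
```

```text
r 0.0956 ang 128.8 yaw 128.6 tau_rxF -0.419 Mz 0.347 Frad -5.4 F [ 6.8 -1.5 -4. ]
clock: 13.0
tcp_pos: [0.4561, 0.0873, 0.0634]
orientation: [179.8, 0.0, 132.3]
contact_force: [6.5, 0.3, -3.4]
finger_gap: 0.0208
grasp_force: 59.1
r 0.0954 ang 132.6 yaw 132.3 tau_rxF -0.477 Mz 0.315 Frad -4.2 F [ 6.5  0.3 -3.4]
```

```bash
python3 -m handwheel '[[[0.0048,0.0041,0],-0.066],[[0.0099,0.0079,0],-0.131],[[0.0152,0.0113,0],-0.197],[[0.0207,0.0144,0],-0.262],[[0.0265,0.0171,0],-0.327],[[0.0323,0.0195,0],-0.393],[[0.0384,0.0214,0],-0.458],[[0.0445,0.023,0],-0.524]]' >/dev/null; python3 q.py
python3 -m handwheel '[[[0.0063,0.0012,0],-0.066],[[0.0126,0.002,0],-0.131],[[0.0189,0.0023,0],-0.196]]' >/dev/null; python3 q.py
python3 -m handwheel '[[[0.0064,-0.0001,0],-0.066],[[0.0127,-0.0007,0],-0.131],[[0.0189,-0.0017,0],-0.196]]' >/dev/null; python3 q.py
```

```text
r 0.0962 ang 102.8 yaw 102.4 tau_rxF -0.256 Mz 1.022 Frad -1.5 F [ 2.9 -0.9 -0. ]
r 0.0965 ang 91.5 yaw 91.2 tau_rxF -0.251 Mz 0.987 Frad -0.3 F [ 2.6 -0.2  0.9]
r 0.0968 ang 80.2 yaw 79.9 tau_rxF -0.230 Mz 0.923 Frad 1.9 F [2.7 1.5 1.2]
```

```bash
python3 -m handwheel '[[[0.0062,-0.0014,0],-0.066],[[0.0123,-0.0031,0],-0.131]]' >/dev/null; python3 q.py
python3 -m handwheel '[[[0.006,-0.0021,0],-0.066],[[0.0118,-0.0046,0],-0.131]]' >/dev/null; python3 q.py
python3 - <<'E'
from h import *
im=get_image("top")[:,:,::-1];cv2.imwrite("pics/top5.png",im)
# grey profile along the fixture x axis at cartridge-top height, world line through the spindle
c=calibration("top");P=np.linalg.inv(np.array(c["pose"]));u=np.array([.1444,-.9895,0]);v=np.array([.9895,.1444,0])
for k in("top0","top5"):
    g=cv2.cvtColor(cv2.imread(f"pics/{k}.png"),cv2.COLOR_BGR2GRAY)
    for off in(-.02,0,.02):
        L=[]
        for d in np.arange(.030,.112,.002):
            X=np.r_[np.array([.5174,.0132,.05])+u*d+v*off,1];q=P@X
            L.append(int(cv2.getRectSubPix(g,(1,1),(float(c["cx"]-c["fx"]*q[0]/q[2]),float(c["cy"]+c["fy"]*q[1]/q[2])))[0,0]))
        print(k,off,L)
E
```

```text
r 0.0970 ang 72.7 yaw 72.4 tau_rxF -0.200 Mz 0.906 Frad 1.5 F [2.4 0.8 1. ]
r 0.0972 ang 65.2 yaw 64.9 tau_rxF -0.229 Mz 0.907 Frad 1.8 F [2.9 0.6 1.9]
top0 -0.02 [154, 84, 56, 73, 99, 102, 98, 90, 85, 101, 162, 224, 212, 163, 169, 235, 255, 201, 217, 238, 175, 60, 38, 58, 83, 83, 76, 69, 60, 72, 103, 132, 124, 14, 65, 100, 97, 93, 89, 83, 80]
top0 0 [141, 123, 130, 91, 95, 100, 98, 91, 90, 141, 227, 233, 227, 199, 179, 250, 255, 217, 193, 253, 255, 129, 24, 104, 221, 254, 254, 255, 253, 117, 59, 170, 161, 70, 42, 105, 98, 95, 93, 89, 71]
top0 0.02 [147, 99, 38, 72, 103, 101, 100, 94, 87, 93, 177, 172, 153, 126, 86, 200, 255, 239, 186, 234, 255, 201, 8, 44, 72, 78, 67, 63, 64, 70, 85, 176, 141, 59, 56, 93, 98, 94, 94, 94, 72]
top5 -0.02 [154, 157, 203, 255, 255, 247, 149, 31, 103, 108, 104, 98, 90, 94, 162, 235, 219, 204, 178, 192, 253, 176, 82, 50, 86, 89, 80, 72, 64, 77, 109, 138, 129, 15, 68, 105, 102, 98, 94, 87, 84]
top5 0 [121, 177, 253, 245, 246, 247, 214, 75, 89, 105, 105, 98, 94, 113, 164, 232, 232, 230, 234, 248, 255, 152, 55, 107, 222, 255, 255, 255, 255, 120, 62, 178, 168, 74, 45, 111, 104, 100, 97, 94, 75]
top5 0.02 [153, 135, 235, 255, 255, 233, 79, 74, 100, 106, 105, 100, 94, 101, 155, 188, 196, 172, 105, 208, 255, 201, 8, 46, 75, 83, 71, 67, 69, 75, 89, 185, 148, 62, 60, 98, 104, 100, 100, 100, 77]
```

The jaw block has moved about 8–9 mm and the cartridge hasn't moved yet, so roughly another 8 mm remains. Next is the third stroke.

```bash
python3 -m handwheel '[[[-0.0118,0.0046,0],0.131],[[-0.0241,0.0077,0],0.262],[[-0.0366,0.0091,0],0.393],[[-0.0493,0.0089,0],0.524],[[-0.0618,0.007,0],0.655],[[-0.074,0.0035,0],0.785],[[-0.0856,-0.0016,0],0.916],[[-0.0964,-0.0081,0],1.047]]' >/dev/null
python3 -m handwheel '[[[-0.005,-0.0038,0],0.066],[[-0.0099,-0.0079,0],0.131],[[-0.0099,-0.0079,0],0.131]]' >/dev/null;python3 q.py
python3 -m handwheel '[[[0.0048,0.0041,0],-0.066],[[0.0099,0.0079,0],-0.131],[[0.0152,0.0113,0],-0.197],[[0.0207,0.0144,0],-0.262],[[0.0265,0.0171,0],-0.327],[[0.0323,0.0195,0],-0.393]]' >/dev/null; python3 q.py
python3 -m handwheel '[[[0.0061,0.0019,0],-0.065],[[0.0122,0.0035,0],-0.131]]' >/dev/null; python3 q.py
```

```text
r 0.0954 ang 132.6 yaw 132.4 tau_rxF -0.487 Mz 0.336 Frad -4.3 F [ 6.7  0.3 -4.3]
r 0.0960 ang 109.9 yaw 109.8 tau_rxF -0.437 Mz 0.633 Frad -1.6 F [ 4.8  0.  -2. ]
r 0.0962 ang 102.6 yaw 102.4 tau_rxF -0.319 Mz 0.908 Frad 0.0 F [ 3.2  0.7 -0.1]
```

```bash
python3 -m handwheel '[[[0.0062,0.0011,0],-0.065],[[0.0125,0.0019,0],-0.131]]' >/dev/null; python3 q.py
python3 -m handwheel '[[[0.0063,0.0003,0],-0.066],[[0.0127,0.0002,0],-0.131]]' >/dev/null; python3 q.py
```

```text
r 0.0964 ang 95.3 yaw 94.9 tau_rxF -0.359 Mz 0.976 Frad 0.9 F [3.6 1.3 1.1]
r 0.0966 ang 87.7 yaw 87.4 tau_rxF -0.298 Mz 0.991 Frad 1.9 F [3.2 1.8 0.5]
```

```bash
python3 -m handwheel '[[[0.0063,-0.0005,0],-0.065],[[0.0125,-0.0014,0],-0.131]]' >/dev/null; python3 q.py
```

```text
r 0.0967 ang 80.2 yaw 79.9 tau_rxF -0.317 Mz 0.939 Frad 2.5 F [3.7 1.9 0.4]
```

```bash
python3 -m handwheel '[[[0.0062,-0.0014,0],-0.066],[[0.0123,-0.0031,0],-0.131]]' >/dev/null; python3 q.py
```

```text
r 0.0970 ang 72.7 yaw 72.4 tau_rxF -0.167 Mz 0.921 Frad 2.3 F [2.3 1.7 1.1]
```

```bash
python3 -m handwheel '[[[0.006,-0.0021,0],-0.066],[[0.0118,-0.0046,0],-0.131]]' >/dev/null; python3 q.py
python3 - <<'E'
from h import *
im=get_image("top")[:,:,::-1];cv2.imwrite("pics/top6.png",im)
c=calibration("top");P=np.linalg.inv(np.array(c["pose"]));u=np.array([.1444,-.9895,0]);v=np.array([.9895,.1444,0])
for k in("top5","top6"):
    g=cv2.cvtColor(cv2.imread(f"pics/{k}.png"),cv2.COLOR_BGR2GRAY)
    for off in(-.02,0,.02):
        L=[]
        for d in np.arange(.042,.100,.002):
            X=np.r_[np.array([.5174,.0132,.05])+u*d+v*off,1];q=P@X
            L.append(int(cv2.getRectSubPix(g,(1,1),(float(c["cx"]-c["fx"]*q[0]/q[2]),float(c["cy"]+c["fy"]*q[1]/q[2])))[0,0]))
        print(k,off,L)
a=cv2.resize(cv2.imread("pics/top6.png")[190:250,285:355],None,fx=8,fy=8,interpolation=2);cv2.imwrite("pics/v6.png",a)
E
```

```text
r 0.0972 ang 65.2 yaw 64.9 tau_rxF -0.224 Mz 0.911 Frad 2.8 F [3.3 1.6 0.8]
top5 -0.02 [149, 31, 103, 108, 104, 98, 90, 94, 162, 235, 219, 204, 178, 192, 253, 176, 82, 50, 86, 89, 80, 72, 64, 77, 109, 138, 129, 15, 68]
top5 0 [214, 75, 89, 105, 105, 98, 94, 113, 164, 232, 232, 230, 234, 248, 255, 152, 55, 107, 222, 255, 255, 255, 255, 120, 62, 178, 168, 74, 45]
top5 0.02 [79, 74, 100, 106, 105, 100, 94, 101, 155, 188, 196, 172, 105, 208, 255, 201, 8, 46, 75, 83, 71, 67, 69, 75, 89, 185, 148, 62, 60]
top6 -0.02 [254, 255, 255, 82, 44, 104, 106, 104, 98, 93, 99, 203, 229, 203, 127, 104, 181, 255, 241, 65, 54, 76, 78, 78, 74, 77, 76, 23, 73]
top6 0 [239, 242, 250, 166, 44, 101, 107, 104, 100, 92, 95, 165, 242, 238, 235, 183, 166, 255, 220, 169, 179, 255, 254, 255, 247, 211, 59, 22, 52]
top6 0.02 [252, 254, 212, 129, 57, 86, 105, 106, 101, 97, 101, 128, 193, 187, 148, 133, 230, 252, 167, 68, 80, 78, 73, 76, 90, 85, 64, 49, 64]
```

View pics/v6.png

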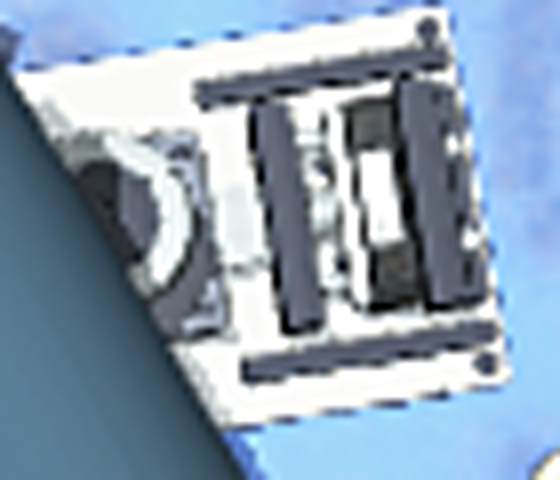

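The cartridge has been pushed about 4 mm and is now almost against the stop. It sits right of the pad at x≈345–410, and the stop starts at x≈400. The torque is still the free-running value. On the next stroke I'll check after every small step.

```bash
python3 -m handwheel '[[[-0.0118,0.0046,0],0.131],[[-0.0241,0.0077,0],0.262],[[-0.0366,0.0091,0],0.393],[[-0.0493,0.0089,0],0.524],[[-0.0618,0.007,0],0.655],[[-0.074,0.0035,0],0.785],[[-0.0856,-0.0016,0],0.916],[[-0.0964,-0.0081,0],1.047]]' >/dev/null
python3 -m handwheel '[[[-0.005,-0.0038,0],0.066],[[-0.0099,-0.0079,0],0.131],[[-0.0099,-0.0079,0],0.131]]' >/dev/null;python3 q.py
python3 -m handwheel '[[[0.0048,0.0041,0],-0.066],[[0.0099,0.0079,0],-0.131],[[0.0152,0.0113,0],-0.197],[[0.0207,0.0144,0],-0.262]]' >/dev/null; python3 q.py
python3 -m handwheel '[[[0.0058,0.0027,0],-0.065]]' >/dev/null; python3 q.py
```

```text
r 0.0954 ang 132.7 yaw 132.4 tau_rxF -0.479 Mz 0.424 Frad -2.9 F [ 5.7  1.3 -4. ]
r 0.0957 ang 117.5 yaw 117.2 tau_rxF -0.514 Mz 0.539 Frad -1.1 F [ 5.3  1.5 -2. ]
r 0.0959 ang 113.6 yaw 113.5 tau_rxF -0.409 Mz 0.607 Frad -1.2 F [ 4.4  0.6 -2.8]
```

```bash
python3 -m handwheel '[[[0.0058,0.0024,0],-0.066]]' >/dev/null; python3 q.py
python3 -m handwheel '[[[0.003,0.001,0],-0.033],[[0.0061,0.0019,0],-0.065]]' >/dev/null; python3 q.py
```

```text
r 0.0959 ang 109.9 yaw 109.8 tau_rxF -0.475 Mz 0.720 Frad -0.7 F [ 4.9  1.  -1.4]
r 0.0960 ang 106.3 yaw 106.1 tau_rxF -0.402 Mz 0.781 Frad 0.4 F [ 3.9  1.6 -1.2]
```

```bash
python3 -m handwheel '[[[0.003,0.0008,0],-0.033],[[0.0061,0.0016,0],-0.066]]' >/dev/null; python3 q.py
```

```text
r 0.0961 ang 102.6 yaw 102.3 tau_rxF -0.450 Mz 0.919 Frad 1.0 F [ 4.4  2.  -0.1]
```

```bash
python3 -m handwheel '[[[0.0031,0.0006,0],-0.033],[[0.0062,0.0011,0],-0.065]]' >/dev/null; python3 q.py
```

```text
r 0.0962 ang 99.0 yaw 98.6 tau_rxF -0.448 Mz 0.999 Frad 2.2 F [4.3 2.9 0.8]
```

```bash
python3 -m handwheel '[[[0.0031,0.0004,0],-0.033],[[0.0063,0.0008,0],-0.066]]' >/dev/null; python3 q.py
```

```text
r 0.0963 ang 95.0 yaw 94.7 tau_rxF -0.252 Mz 0.971 Frad 4.3 F [2.2 4.5 1. ]
```

```bash
python3 -m handwheel '[[[0.0031,0.0002,0],-0.033],[[0.0063,0.0003,0],-0.065]]' >/dev/null; python3 q.py
```

```text
r 0.0963 ang 91.1 yaw 90.9 tau_rxF -0.187 Mz 0.905 Frad 4.8 F [1.8 4.9 1.7]
```

```bash
python3 -m handwheel '[[[0.0032,0,0],-0.033],[[0.0064,-0.0001,0],-0.066]]' >/dev/null; python3 q.py
```

```text
r 0.0964 ang 87.3 yaw 87.1 tau_rxF -0.188 Mz 0.834 Frad 5.4 F [2.2 5.3 1. ]
```

```bash
python3 -m handwheel '[[[0.0032,-0.0002,0],-0.033],[[0.0063,-0.0005,0],-0.065]]' >/dev/null; python3 q.py
```

```text
r 0.0965 ang 83.7 yaw 83.4 tau_rxF -0.150 Mz 1.003 Frad 4.3 F [2.  4.1 1.2]
```

```bash
python3 -m handwheel '[[[0.0031,-0.0004,0],-0.033],[[0.0062,-0.0009,0],-0.066]]' >/dev/null; python3 q.py
python3 - <<'E'
from h import *
im=get_image("top")[:,:,::-1];cv2.imwrite("pics/top7.png",im)
c=calibration("top");P=np.linalg.inv(np.array(c["pose"]));u=np.array([.1444,-.9895,0]);v=np.array([.9895,.1444,0])
for k in("top6","top7"):
    g=cv2.cvtColor(cv2.imread(f"pics/{k}.png"),cv2.COLOR_BGR2GRAY)
    for off in(-.02,0,.02):
        L=[]
        for d in np.arange(.042,.100,.002):
            X=np.r_[np.array([.5174,.0132,.05])+u*d+v*off,1];q=P@X
            L.append(int(cv2.getRectSubPix(g,(1,1),(float(c["cx"]-c["fx"]*q[0]/q[2]),float(c["cy"]+c["fy"]*q[1]/q[2])))[0,0]))
        print(k,off,L)
E
```

```text
r 0.0966 ang 80.0 yaw 79.7 tau_rxF 0.022 Mz 1.066 Frad 5.8 F [0.8 5.7 2.1]
top6 -0.02 [254, 255, 255, 82, 44, 104, 106, 104, 98, 93, 99, 203, 229, 203, 127, 104, 181, 255, 241, 65, 54, 76, 78, 78, 74, 77, 76, 23, 73]
top6 0 [239, 242, 250, 166, 44, 101, 107, 104, 100, 92, 95, 165, 242, 238, 235, 183, 166, 255, 220, 169, 179, 255, 254, 255, 247, 211, 59, 22, 52]
top6 0.02 [252, 254, 212, 129, 57, 86, 105, 106, 101, 97, 101, 128, 193, 187, 148, 133, 230, 252, 167, 68, 80, 78, 73, 76, 90, 85, 64, 49, 64]
top7 -0.02 [254, 254, 255, 255, 152, 33, 98, 105, 105, 101, 93, 91, 149, 191, 143, 127, 109, 148, 255, 254, 121, 45, 80, 76, 77, 74, 73, 84, 81]
top7 0 [237, 236, 240, 247, 219, 48, 79, 107, 105, 101, 95, 101, 143, 245, 239, 232, 224, 209, 244, 190, 130, 169, 238, 254, 254, 252, 214, 97, 53]
top7 0.02 [250, 251, 253, 250, 213, 84, 60, 107, 108, 104, 100, 101, 109, 171, 184, 145, 91, 207, 255, 210, 60, 72, 80, 84, 88, 86, 78, 77, 75]
```

```bash
for i in 1 2 3; do python3 -m handwheel '[[[0,0,0],0]]' >/dev/null; python3 q.py; done
```

```text
r 0.0966 ang 80.0 yaw 79.7 tau_rxF -0.149 Mz 0.957 Frad 5.2 F [2.4 4.8 2.3]
r 0.0966 ang 80.0 yaw 79.7 tau_rxF -0.148 Mz 0.996 Frad 4.9 F [2.4 4.6 2.4]
r 0.0966 ang 80.0 yaw 79.7 tau_rxF -0.052 Mz 0.980 Frad 5.7 F [1.5 5.6 1.4]
```

```bash
python3 -m handwheel '[[[0.0024,-0.0005,0],-0.025],[[0.0048,-0.001,0],-0.05]]' >/dev/null; python3 q.py;  for i in 1 2 3 4; do python3 -m handwheel '[[[0,0,0],0]]' >/dev/null; python3 q.py; done
```

```text
r 0.0967 ang 77.2 yaw 76.8 tau_rxF 0.039 Mz 0.965 Frad 5.4 F [0.8 5.3 1.9]
r 0.0967 ang 77.1 yaw 76.8 tau_rxF -0.045 Mz 0.984 Frad 5.6 F [1.7 5.4 1.8]
r 0.0967 ang 77.1 yaw 76.8 tau_rxF 0.005 Mz 0.985 Frad 5.6 F [1.2 5.5 0.7]
r 0.0967 ang 77.2 yaw 76.9 tau_rxF 0.064 Mz 0.998 Frad 5.7 F [0.6 5.7 2.4]
r 0.0967 ang 77.2 yaw 76.9 tau_rxF -0.070 Mz 1.063 Frad 6.4 F [2.1 6.1 0.8]
```

The images show that since the last stroke the cartridge moved about 2.4 mm and the block about 2.8 mm. Contact therefore came at a handle angle of about 83°, which puts the force now at roughly 29 N. One more small step, then I'll check.

```bash
python3 -m handwheel '[[[0.0024,-0.0006,0],-0.025],[[0.0047,-0.0012,0],-0.05]]' >/dev/null; python3 q.py;  for i in 1 2 3; do python3 -m handwheel '[[[0,0,0],0]]' >/dev/null; python3 q.py; done
python3 - <<'E'
from h import *
im=get_image("top")[:,:,::-1];cv2.imwrite("pics/top8.png",im)
c=calibration("top");P=np.linalg.inv(np.array(c["pose"]));u=np.array([.1444,-.9895,0]);v=np.array([.9895,.1444,0])
ref=None
for k in("top5","top6","top7","top8"):
    g=cv2.GaussianBlur(cv2.cvtColor(cv2.imread(f"pics/{k}.png"),cv2.COLOR_BGR2GRAY).astype(np.float32),(0,0),.6)
    D=np.arange(.036,.100,.00025);b=[];e=[]
    for off in np.arange(-.026,.027,.002):
        X=np.array([.5174,.0132,.05])+np.outer(D,u)+v*off;q=(P@np.c_[X,np.ones(len(X))].T)
        L=cv2.remap(g,(c["cx"]-c["fx"]*q[0]/q[2]).astype(np.float32)[None],(c["cy"]+c["fy"]*q[1]/q[2]).astype(np.float32)[None],1)[0]
        G=np.diff(L);i=np.argmin(np.where(D[1:]<.058,G,0));b.append(D[i])
        w=(D[1:]>.070)&(D[1:]<.086);e.append(D[np.argmin(np.where(w,G,0))])
    print(k,"block back %.4f cartridge front %.4f"%(np.median(b),np.median(e)))
E
```

```text
r 0.0967 ang 74.3 yaw 73.9 tau_rxF -0.045 Mz 0.990 Frad 5.3 F [1.9 5.  1.2]
r 0.0968 ang 74.2 yaw 73.9 tau_rxF -0.029 Mz 1.007 Frad 5.2 F [1.7 4.9 2. ]
r 0.0967 ang 74.3 yaw 74.0 tau_rxF 0.016 Mz 0.911 Frad 5.5 F [1.3 5.4 2.3]
r 0.0967 ang 74.3 yaw 74.0 tau_rxF -0.063 Mz 0.964 Frad 5.4 F [2.1 5.  1.6]
top5 block back 0.0418 cartridge front 0.0728
top6 block back 0.0480 cartridge front 0.0783
top7 block back 0.0508 cartridge front 0.0808
top8 block back 0.0520 cartridge front 0.0810
```

```bash
python3 -m handwheel '[[[0.0017,-0.0005,0],-0.018],[[0.0033,-0.001,0],-0.035]]' >/dev/null; python3 q.py;  for i in 1 2; do python3 -m handwheel '[[[0,0,0],0]]' >/dev/null; python3 q.py; done
python3 -m handwheel '[[[-0.002,0.002,0],0.025],[[-0.004,0.005,0],0.05],[[-0.004,0.005,0],0.05]]' >/dev/null; python3 q.py
```

```text
r 0.0968 ang 72.3 yaw 72.0 tau_rxF -0.000 Mz 0.979 Frad 5.5 F [1.7 5.3 0.9]
r 0.0968 ang 72.3 yaw 72.0 tau_rxF 0.050 Mz 0.954 Frad 5.0 F [1.  4.9 2. ]
r 0.0968 ang 72.3 yaw 72.0 tau_rxF 0.070 Mz 1.023 Frad 4.9 F [0.8 4.9 1.9]
r 0.0970 ang 75.0 yaw 74.8 tau_rxF -0.153 Mz 0.915 Frad 1.7 F [2.  1.2 1.9]
```

```bash
python3 -m handwheel '[[[-0.005,0.001,0],0.052],[[-0.0099,0.0021,0],0.105],[[-0.0099,0.0021,0],0.105]]' >/dev/null; python3 q.py
python3 -m handwheel '[[[0,0,0],0],[[0,0,0],0],[[0,0,0],0],[[0,0,0],0],[[0,0,0],0],[[0,0,0],0],[[0,0,0],0]]' 1; python3 q.py
```

```text
r 0.0968 ang 80.6 yaw 80.7 tau_rxF -0.243 Mz 0.666 Frad 0.3 F [ 2.5 -0.1  1.8]
clock: 24.3
tcp_pos: [0.5365, 0.1142, 0.0633]
orientation: [180.0, -0.0, 80.8]
contact_force: [-0.1, -0.1, -0.1]
finger_gap: 0.0859
grasp_force: 0.0
r 0.0984 ang 80.7 yaw 80.8 tau_rxF 0.006 Mz 0.004 Frad -0.1 F [-0.1 -0.1 -0.1]
```

```bash
python3 -m handwheel '[[[0,0,0.01],0],[[0,0,0.03],0],[[0,0,0.06],0],[[0,0,0.1],0],[[0,0,0.14],0],[[0,0.02,0.17],0],[[0,0.06,0.18],0],[[0,0.1,0.18],0]]'
python3 -m handwheel '[[[0,0.04,0],0],[[0,0.08,0],0],[[0,0.12,0],0],[[0,0.12,0],0],[[0,0.12,0],0]]' >/dev/null
python3 - <<'E'
from h import *
for n in("top","side"):
    im=get_image(n)[:,:,::-1];cv2.imwrite(f"pics/{n}9.png",im)
a=cv2.resize(cv2.imread("pics/top9.png")[180:260,230:355],None,fx=3.5,fy=3.5,interpolation=2);b=cv2.resize(cv2.imread("pics/side9.png")[155:285,215:300],None,fx=4,fy=4,interpolation=2)
o=np.zeros((525,790,3),np.uint8);o[:280,:438]=a;o[:520,440:780]=b
cv2.imwrite("pics/v9.png",o)
E
```

```text
clock: 25.1
tcp_pos: [0.5386, 0.215, 0.2475]
orientation: [179.6, -0.2, 80.6]
contact_force: [-0.2, 1.4, 0.5]
finger_gap: 0.0854
grasp_force: 0.0
```

View pics/v9.png

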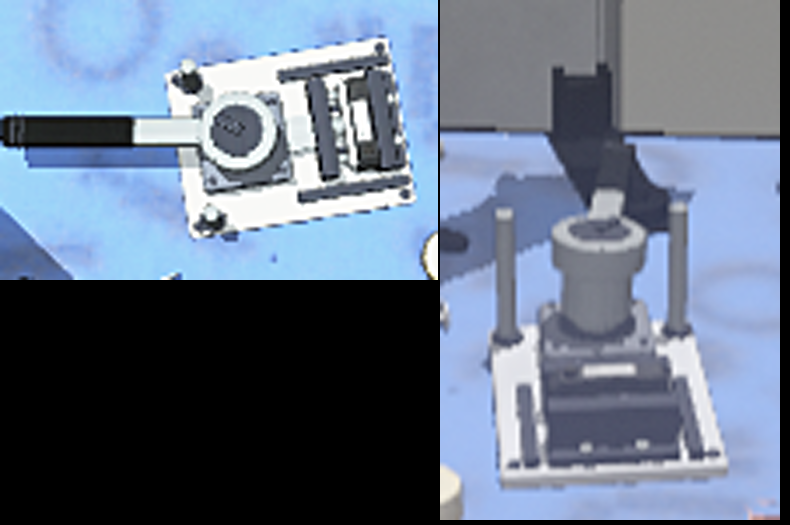

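The wrench sits on the spindle, with its handle pointing left between the pillars in the top view. The cartridge is held between pad and stop, and the gripper is clear of everything. Handing in.

```bash
python3 -c "
from cell import job
print(job.job_done())"
```

```text
the job is handed in; nothing more can be done
None
```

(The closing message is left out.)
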